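Find the full canister by feel and slide it onto the check pad

TASK

Three identical black canisters stand on the grey board, and only one is full. Nudge them to feel which is the heavy one, then slide that one across the board onto the yellow pad so that its weight sinks the pad and it sits down flat in the recess. Leave the other two standing at their places (a nudge of up to 4 cm is fine) and do not disturb the other things lying about.

Things in the scene. Friction and masses are not known exactly. Their poses are not given: they have to be found in the camera images.
- canister_a: a closed black round canister with a grey band, 88 mm in diameter, 72 mm high (too wide to grasp), plastic, standing on the board; origin at the centre of its underside, z up. The three canisters look exactly alike: one, any of the three, holds a heavy metal core and weighs about 0.8 to 0.95 kg, the other two weigh about 0.2 kg, so the full one resists sliding about four times as much. Friction with the board is the same for all but varies from day to day
- canister_b: as canister_a: same looks and size, contents unknown
- canister_c: as canister_a: same looks and size, contents unknown
- board: fixed grey board with red edges, 340 mm (its x) by 480 mm (its y), top face 24 mm above the table; origin at the centre of its underside, x pointing away from the robot at zero yaw. The canisters stand in a row on its far half, about 60 mm beyond its centre and 160 mm apart, each near a white painted ring; the pad is in its near half, on its centre line, 85 mm nearer than its centre
- pad_top (a point): centre of the top face of the yellow square pad, 109 mm a side, set in a 112 mm square opening of the board, axes along the board's. Unloaded, its face is flush with the board; it sinks straight down by 6 mm under the full canister, whose foot then stands inside the opening, against whose edge it stops
- pad (a joint): how far the pad is down, m: 0 flush with the board, 0.006 fully down; its spring takes about 4 N to start and 6 N to go fully down, so an empty canister does not sink it
- valve: bystander: brass valve with a T-bar, 60 mm wide and 56 mm high, standing in the near left corner of the board; origin under its centre
- cap: bystander: aluminium screw cap, 42 mm in diameter and 30 mm high, standing in the near right corner of the board; origin under its centre
- bottle: bystander: white bottle with a red cap, 60 mm in diameter, 130 mm high, on the table left of the board; origin under its centre
- wrench: bystander: steel wrench 180 mm long lying on the table right of the board; origin under its middle
Mind the look-alikes: they are no part of the job. What is shaped like the canister_c but purple is not meant.

How it is judged:
At the end, for the whole second after the job is handed in: The pad is at least 4.5 mm down under the full canister, which stands upright (within 2 degrees), at rest and within 20 mm of the pad's centre; the other two canisters stand upright within 60 mm of where they started (value of joint pad above 0.0045 m and ((horizontal distance between canister_a and pad_top below 0.02 m and z of canister_a in the frame of pad_top below 0.003 m and angle between canister_a's own z axis and vertical below 0.04 rad and linear speed of canister_a below 0.02 m/s and distance of each of canister_b, canister_c from where it was at the start of the episode below 0.06 m and angle between each of canister_b, canister_c's own z axis and vertical below 0.1 rad) or (horizontal distance between canister_b and pad_top below 0.02 m and z of canister_b in the frame of pad_top below 0.003 m and angle between canister_b's own z axis and vertical below 0.04 rad and linear speed of canister_b below 0.02 m/s and distance of each of canister_a, canister_c from where it was at the start of the episode below 0.06 m and angle between each of canister_a, canister_c's own z axis and vertical below 0.1 rad) or (horizontal distance between canister_c and pad_top below 0.02 m and z of canister_c in the frame of pad_top below 0.003 m and angle between canister_c's own z axis and vertical below 0.04 rad and linear speed of canister_c below 0.02 m/s and distance of each of canister_a, canister_b from where it was at the start of the episode below 0.06 m and angle between each of canister_a, canister_b's own z axis and vertical below 0.1 rad))); the robot touches nothing.
It fails at once if a second canister pushed more than 60 mm from its place (distance of each of canister_a, canister_b from where it was at the start of the episode above 0.06 m or distance of each of canister_b, canister_c from where it was at the start of the episode above 0.06 m or distance of each of canister_a, canister_c from where it was at the start of the episode above 0.06 m).
It fails at once if a canister tipped over (angle between any of canister_a, canister_b, canister_c's own z axis and vertical above 0.5 rad).
It fails at once if a bystander moved more than 30 mm (distance of any of valve, cap, bottle, wrench from where it was at the start of the episode above 0.03 m).
It also fails if it takes over 72 s, if anything falls off the work surface, if the arm or the gripper's body presses on something with over 40 N, if the wrist force passes 120 N, or if a joint passes its speed limit or range.

ROBOT

A 7-joint arm with a two-finger parallel gripper is mounted at the origin on the work surface. World frame = base frame: x ahead of the robot, y to its left, z up, the work surface at z = 0. Lengths are in m, angles in rad, forces in N, time in s.
With the tool pointing down it reaches from about 0.425 to 0.875 m from the base axis. Payload 4.7 kg.
Tool frame: the origin (TCP) lies on the centre line of the jaws, within the pads' length; the fingertips stand ahead of it and the grasp point (between the pads) lies 2 mm behind it (nose_length is the z of the fingertips in the tool frame, in m); z points along the fingers, y is the line along which they close (so a half turn about z gives the same grasp; the last joint's range is limited). The gripper opens to 87 mm and grips with 3 to 60 N. Pads are 19 mm wide; open, the fingers measure 117 mm over their backs; the gripper's body (75 mm by 190 mm) begins 51 mm behind the grasp point.
Start: joints at [1.258, 0.321, -0.07, 1.45, 0.023, 1.371, -0.057], TCP at [0.209, -0.616, 0.24] pointing down, gripper open.
Joint ranges: [-2.86, 2.86], [-0.3, 2.09], [-1.38, 1.24], [0.06, 2.45], [-1.56, 4.7], [0.09, 2.05], [-2.69, 2.69]. Speed limits (rad/s): [2.57, 2.57, 3.14, 3.14, 3.14, 3.14, 3.14].

INTERFACE

Orientations are given as a rotation vector (axis times angle).
In Python, from bench import * gives the robot as it stands.
- The arm moves only by the tool send_rows, never from a script. Its arguments are lists of equal length, an entry for each row: "xyz": the shift along the tool's x, y, z in mm, a list of three; "dr": the turn, a rotation vector about the tool's x, y, z in rad, a list of three. A call has exactly 10 rows; each row is the pose to reach, as a shift and turn from the pose commanded when the call began, along the tool's axes at that moment; what a row does not reach only later rows make up. A row lasts 1/12 s, in which the tool goes at most 41.7 mm and 7.16 degrees, less where a joint would pass 70% of its speed; a pose out of reach is approached as far as the arm can. A call with a gripper value outside its range is refused whole. "jaw" is the finger opening in mm, from 0 to 87, set as the call begins (left out, the last holds). The fingers move at their own pace and stop on an object; "grip_force" is the grip in N (left out, the last holds). Time passes only in rows, so rows that repeat a pose let the fingers close, or fill a call up. It gives the time, the measured TCP pose, the force, the opening and the grip force at its end, in the units of the state.
- get_state(): the state, without advancing time (a new reading comes with each control period).
- get_image(name): name is "side" or "top" or "wrist"; returns the picture (400x640x3 uint8, red, green, blue); there is no depth.
- calibration(name): a dict with "vfov" (degrees; the focal length in pixels is half the picture's height over the tangent of half this angle, whatever the lens; pixels are square), "cx", "cy" (the principal point, pixels), "rvec" (rotation vector, rad) and "tvec" (3), from world to camera coordinates, as OpenCV has them; the wrist camera has in their place "hand_eye" (4x4, takes a point from camera to tool coordinates, whose origin is the TCP and whose axes are the flange's). Camera axes: x right, y down, z forward; pixel columns grow to the right and rows downward; lengths in m; the calibration is good to about 2 mm. A picture is of the moment at which its call begins: read the wrist's pose just before it. calibration takes no time and is no camera call.
- close_job(): hands the job in; it is judged then, once.
The state is a dict: "time": time; "joint_positions": joint angles; "qd": joint speeds; "joint_torque": joint torques, N m; "position": TCP position; "tool_rot": TCP orientation; "ft_force": force on the tool from outside, world axes, zero at the start; "torque": the same for the moment, N m; "grip_width": opening from 0.0 (shut) to 1.0 (fully open); "grip_force": force on a finger pad.
Only numpy, scipy, OpenCV 4.12 (cv2) and the standard library are available. Lean on these libraries where they do the work, as an engineer would, in place of code of your own. Each camera call takes 0.05 s, during which the arm holds its last target. There are 200 camera calls.

## Working session

There is one attempt and no reset: what is moved stays moved. The work goes in short steps, Python scripts to look and compute and a tool call to move; the robot and the scene stay as the last step left them, time stands still between calls to the robot, and variables do not carry over. Pictures are saved under pics/ and viewed, at most 10 in all, crops included, and the job is handed in when it is done.

Besides the shell and the picture viewer there is one more tool, called after "Call:" in YAML: its name, and indented under it one key for each argument. send_rows: Moves the arm, as the interface text tells. Its arguments: {"type":"object","properties":{"xyz":{"type":"array"},"dr":{"type":"array"},"jaw":{"type":"number"},"grip_force":{"type":"number"}},"required":["xyz","dr"]}

```bash
mkdir -p pics; cat > h.py <<'E'
from bench import *
import numpy as np, cv2
from scipy.spatial.transform import Rotation as R
def cam(n):
    c=calibration(n); f=200/np.tan(np.radians(c['vfov'])/2)
    K=np.array([[f,0,c['cx']],[0,f,c['cy']],[0,0,1]]); return c,K
def unproj(n,px,z):
    c,K=cam(n); Rm=R.from_rotvec(np.ravel(c['rvec'])).as_matrix(); t=np.ravel(c['tvec'])
    o=-Rm.T@t; out=[]
    for u,v in px:
        d=Rm.T@np.linalg.inv(K)@[u,v,1]; out.append(o+d*(z-o[2])/d[2])
    return np.array(out)
def proj(n,P):
    c,K=cam(n); return cv2.projectPoints(np.array(P,float),np.ravel(c['rvec']),np.ravel(c['tvec']),K,None)[0][:,0]
def save(n,f): 
    im=get_image(n); cv2.imwrite('pics/'+f,im[:,:,::-1]); return im
E
python3 - <<'E'
from h import *
s=get_state(); print({k:np.round(v,3) for k,v in s.items()})
a=save('top','t0.png'); b=save('side','s0.png')
for n in('top','side','wrist'): print(calibration(n))
print([n for n in dir() if 'nose' in n])
E
ls
```

```text
{'time': np.float64(0.0), 'joint_positions': array([ 1.258,  0.322, -0.07 ,  1.452,  0.023,  1.371, -0.057]), 'qd': array([ 0.001,  0.001, -0.   , -0.001,  0.   , -0.   ,  0.001]), 'joint_torque': array([-0.0000e+00, -4.9129e+01, -4.0400e-01, -3.1253e+01, -6.4000e-02,
        4.4000e-02,  0.0000e+00]), 'position': array([ 0.208, -0.615,  0.238]), 'tool_rot': array([-3.098e+00, -5.110e-01,  1.000e-03]), 'ft_force': array([ 0.461,  0.068, -0.534]), 'torque': array([ 0.023, -0.023,  0.005]), 'grip_force': np.float64(0.0), 'grip_width': np.float64(1.0)}
{'vfov': 44.60093240504084, 'cx': 324.57893793236155, 'cy': 205.30638606511212, 'rvec': array([ 2.00692396, -2.21256412,  0.23605412]), 'tvec': array([0.04314886, 0.58272928, 1.54148814])}
{'vfov': 52.69640946351505, 'cx': 316.9842900962506, 'cy': 196.26972140622385, 'rvec': array([ 0.80730685, -2.42700794,  1.28384497]), 'tvec': array([0.48748539, 0.23391549, 1.00819218])}
{'vfov': 62.23624589548504, 'cx': 319.2912242039295, 'cy': 202.6153894456699, 'hand_eye': array([[-5.71767876e-04, -9.66746890e-01, -2.55734480e-01,
         6.95789225e-02],
       [ 9.99999821e-01, -5.98408701e-04,  2.63631917e-05,
         4.02840435e-04],
       [-1.78520272e-04, -2.55734419e-01,  9.66747058e-01,
        -1.46146979e-01],
       [ 0.00000000e+00,  0.00000000e+00,  0.00000000e+00,
         1.00000000e+00]])}
['nose_length']
h.py
pics
```

View pics/t0.png

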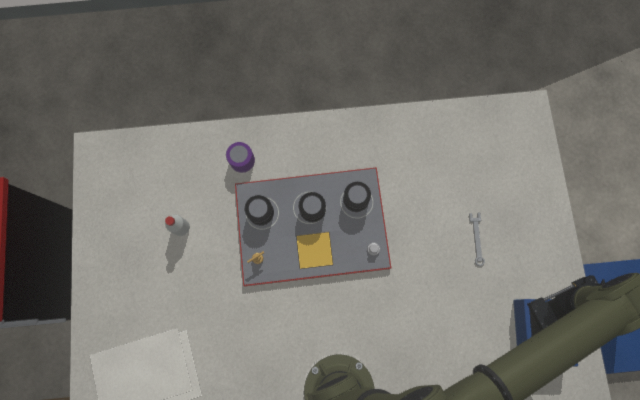

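View pics/s0.png

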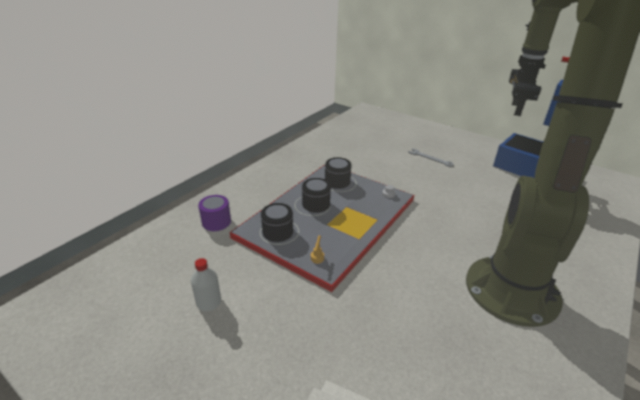

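The top view shows black canisters at about (260,209), (312,207) and (357,196). The purple look-alike at (240,156) is off the board and is not meant. The pad is at (314,250), the valve at (257,259), the cap at (374,249), the bottle at (173,223) and the wrench at (477,240).

```bash
python3 - <<'E'
from h import *
print('nose',nose_length if not callable(nose_length) else nose_length())
im=cv2.imread('pics/t0.png'); c=im[130:300,210:410]
hsv=cv2.cvtColor(im,cv2.COLOR_BGR2HSV)
y=cv2.inRange(hsv,(18,120,90),(35,255,255)); y[:, :290]=0
cnt=max(cv2.findContours(y,0,2)[0],key=cv2.contourArea); r=cv2.minAreaRect(cnt); print('pad',r,unproj('top',[r[0]],.024),unproj('top',cv2.boxPoints(r),.024).round(3).tolist())
red=cv2.inRange(hsv,(0,90,60),(8,255,255))|cv2.inRange(hsv,(172,90,60),(180,255,255)); m=np.zeros_like(red); m[150:300,225:400]=1
cnt=np.argwhere(red*m>0)[:,::-1].astype(np.float32); b=cv2.boxPoints(cv2.minAreaRect(cnt)); print('board',unproj('top',b,.02).round(3).tolist())
# canister dark body mask: fit by projecting silhouette
from scipy.optimize import minimize
g=hsv[:,:,2]; dark=((g<60)).astype(np.uint8)
th=np.linspace(0,2*np.pi,40)
def sil(x,y):
    P=[[x+.044*np.cos(t),y+.044*np.sin(t),z] for z in(.024,.096) for t in th]
    h=cv2.convexHull(np.float32(proj('top',P))); mm=np.zeros((1600,2560),np.uint8); cv2.fillPoly(mm,[np.int32(h*4)],255); return cv2.resize(mm,(640,400),interpolation=cv2.INTER_AREA)/255.
for u,v in[(260,209),(312,207),(357,196)]:
    # lid: brighter low-sat blob inside dark ring
    p0=unproj('top',[(u,v)],.096)[0]
    print('lid guess',p0.round(3))
    w=im[v-16:v+17,u-16:u+17]; print(g[v-18:v+22:2,u-20:u+21:2]) if u==312 else 0
cv2.imwrite('pics/t0c.png',cv2.resize(c,None,fx=4,fy=3.5*4/3.5,interpolation=cv2.INTER_CUBIC)[:600])
E
```

```text
nose 0.017
pad ((314.1135559082031, 249.94638061523438), (32.16920852661133, 32.40749740600586), 83.1572265625) [[0.44563596 0.03461128 0.024     ]] [[0.498, 0.09, 0.024], [0.501, -0.018, 0.024], [0.394, -0.02, 0.024], [0.392, 0.086, 0.024]]
board [[0.699, 0.294, 0.02], [0.708, -0.215, 0.02], [0.358, -0.21, 0.02], [0.352, 0.276, 0.02]]
lid guess [0.585 0.195 0.096]
lid guess [0.575 0.028 0.096]
[[113 113 114 115 116 117 115 116 116 117 117 117 116 117 117 115 117 118
  117 118 118]
 [113 115 114 115 114 116 121 122 118 113 112 107 113 116 117 117 117 116
  117 117 118]
 [113 114 115 115 121 129 122  86  58  50  51  51  55  91 111 117 116 118
  118 116 117]
 [115 116 115 130 127 104  53  49  57  67  74  66  48  48  59 107 116 116
  116 117 115]
 [116 116 126 127 105  49  48  73 108 116 117 116 100  61  47  60 114 118
  117 117 116]
 [114 118 129 114  62  48  75 115 118 116 116 115 117 112  56  49  79 116
  117 116 116]
 [113 131 118 107  51  50 107 115 116 116 116 116 118 117  92  48  57 113
  116 117 115]
 [115 135 114  95  46  60 114 117 115 115 115 117 116 116 113  52  51 110
  118
[... 411 characters left out ...]
  95  59  47  47  44  54 114
  118 116 118]
 [116 119 125  90  81  45  46  48  46  46  49  47  46  47  46  45  77 118
  118 117 118]
 [116 115 127  96  85  68  47  48  48  46  47  48  46  48  44  57 112 117
  118 117 117]
 [116 115 113  98  91  84  68  44  42  47  50  49  43  45  63  84 113 117
  118 116 117]
 [115 114 106  85  96 101  90  84  62  53  50  57  64  88  86  89 116 117
  117 119 118]
 [114 114  90  84  84  85  90 102 101 100 100  92  87  84  85  94 117 116
  118 118 119]
 [114 113  89  84  82  83  83  83  85  84  84  84  85  84  84  99 114 117
  119 119 117]
 [114 111  84  83  83  83  84  83  84  83  86  87  86  85  85 111 116 119
  118 118 118]]
lid guess [ 0.597 -0.12   0.096]
```

View pics/t0c.png

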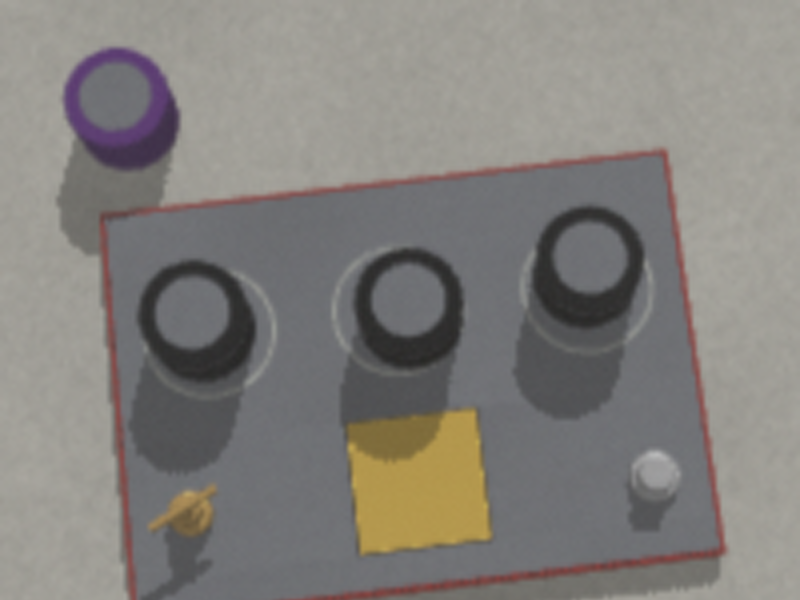

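The crop shows the three black banded canisters on the board, with pad, valve and cap all clear. I'll fit their positions and work out the first move.

```bash
cat >> h.py <<'E'
from scipy.optimize import minimize
th=np.linspace(0,2*np.pi,60)
def locate(im,guess,zb=.024):
    "im RGB; fit lid ring+body silhouette against dark pixels"
    g=im.max(2).astype(float); d=np.clip((80-g)/30,0,1)
    def ren(P,r,zs):
        Q=[[P[0]+r*np.cos(t),P[1]+r*np.sin(t),z] for z in zs for t in th]
        m=np.zeros((400,640),np.uint8); h=cv2.convexHull(np.float32(proj('top',Q)))
        cv2.fillPoly(m,[np.int32(np.round(h*16))],255,cv2.LINE_AA,4); return m/255.
    def cost(P):
        m=ren(P,.044,(zb,zb+.072)); l=ren(P,.034,(zb+.072,)); w=np.clip(m-l,0,1)
        return ((w-d)**2*(cv2.dilate(m,np.ones((9,9)))>0)).sum()
    x=minimize(cost,guess,method='Nelder-Mead',options=dict(initial_simplex=[guess,np.add(guess,[.01,0]),np.add(guess,[0,.01])],xatol=2e-4))
    return x.x,x.fun
def tomove(target_xy,z,yaw=None):
    "shift in tool mm and turn about tool z, from measured pose; yaw = world heading of tool x"
    s=get_state(); Rm=R.from_rotvec(s['tool_rot']).as_matrix(); p=s['position']
    h=np.arctan2(Rm[1,0],Rm[0,0]); print('pos',p.round(4),'heading deg',np.degrees(h).round(2),'tilt',Rm[2].round(3))
    print('shift',(Rm.T@(np.r_[target_xy,z]-p)*1000).round(1), 'turn', None if yaw is None else round(-(yaw-h),4))
E
python3 - <<'E'
from h import *
im=cv2.imread('pics/t0.png')[:,:,::-1]
for gss in[(.585,.195),(.575,.028),(.597,-.12)]: print(locate(im,gss))
print(locate(im,(.60,.18)))
tomove((.69,.03),.2,np.radians(1.5))
E
```

```text
(array([0.58964552, 0.20198242]), np.float64(119.3532795078816))
(array([0.58250072, 0.02825693]), np.float64(124.19873894655902))
(array([ 0.60205285, -0.12087601]), np.float64(120.22575547866205))
(array([0.58943671, 0.20171013]), np.float64(120.2083660130719))
pos [ 0.2084 -0.6152  0.2386] heading deg 18.73 tilt [-0.    -0.002 -1.   ]
shift [ 663.2 -456.4   39.3] turn 0.3006
```

Call:
send_rows:
  xyz:
    - [30, -16, 2]
    - [60, -32, 4]
    - [90, -48, 6]
    - [120, -64, 8]
    - [150, -80, 10]
    - [180, -96, 12]
    - [210, -112, 14]
    - [240, -128, 16]
    - [270, -144, 18]
    - [300, -160, 20]
  dr:
    - [0, 0, 0.03]
    - [0, 0, 0.06]
    - [0, 0, 0.09]
    - [0, 0, 0.12]
    - [0, 0, 0.15]
    - [0, 0, 0.18]
    - [0, 0, 0.21]
    - [0, 0, 0.24]
    - [0, 0, 0.27]
    - [0, 0, 0.3]
  jaw: 50

```text
time: 0.93
position: [0.442, -0.3663, 0.2191]
tool_rot: [-3.141, -0.04, 0.001]
ft_force: [0.8, -0.8, 0.1]
grip_width: 0.576
grip_force: 0.0
```

```bash
python3 - <<'E'
from h import *
tomove((.676,-.121),.2,np.radians(1.5)); print(get_state()['grip_width'])
E
```

```text
pos [ 0.442  -0.3663  0.2191] heading deg 1.44 tilt [-0.001 -0.    -1.   ]
shift [ 240.1 -239.3   19.1] turn -0.001
0.575860999457722
```

Call:
send_rows:
  xyz:
    - [30, -30, 2]
    - [60, -60, 4]
    - [90, -90, 6]
    - [120, -120, 8]
    - [150, -150, 10]
    - [180, -180, 12]
    - [210, -210, 14]
    - [230, -230, 16]
    - [240, -239, 19]
    - [240, -239, 19]
  dr:
    - [0, 0, 0]
    - [0, 0, 0]
    - [0, 0, 0]
    - [0, 0, 0]
    - [0, 0, 0]
    - [0, 0, 0]
    - [0, 0, 0]
    - [0, 0, 0]
    - [0, 0, 0]
    - [0, 0, 0]

```text
time: 1.77
position: [0.6762, -0.1169, 0.1987]
tool_rot: [-3.138, -0.053, 0.002]
ft_force: [-1.0, 0.3, -0.1]
grip_width: 0.572
grip_force: 0.0
```

Call:
send_rows:
  xyz:
    - [0, 0, 25]
    - [0, 0, 50]
    - [0, 0, 75]
    - [0, 0, 100]
    - [0, 0, 115]
    - [0, 0, 130]
    - [0, 0, 138]
    - [0, 0, 142]
    - [0, 0, 142]
    - [0, 0, 142]
  dr:
    - [0, 0, 0]
    - [0, 0, 0]
    - [0, 0, 0]
    - [0, 0, 0]
    - [0, 0, 0]
    - [0, 0, 0]
    - [0, 0, 0]
    - [0, 0, 0]
    - [0, 0, 0]
    - [0, 0, 0]

```text
time: 2.6
position: [0.6754, -0.1229, 0.0595]
tool_rot: [3.141, 0.042, 0.002]
ft_force: [0.1, 0.3, 0.7]
grip_width: 0.577
grip_force: 0.0
```

```bash
python3 - <<'E'
from h import *
tomove((.648,-.121),.058,np.radians(1.5))
F=[]
for i in range(4): get_image('top'); F.append(get_state()['ft_force'])
print(np.round(F,2)); save('wrist','w1.png')
E
```

```text
pos [ 0.6754 -0.1229  0.0595] heading deg 1.51 tilt [ 0.001  0.001 -1.   ]
shift [-27.4  -2.6   1.4] turn 0.0002
[[-0.14  0.52 -0.1 ]
 [ 0.32 -0.6  -0.07]
 [ 0.64 -0.21  0.06]
 [ 0.12  0.65 -0.45]]
```

View pics/w1.png

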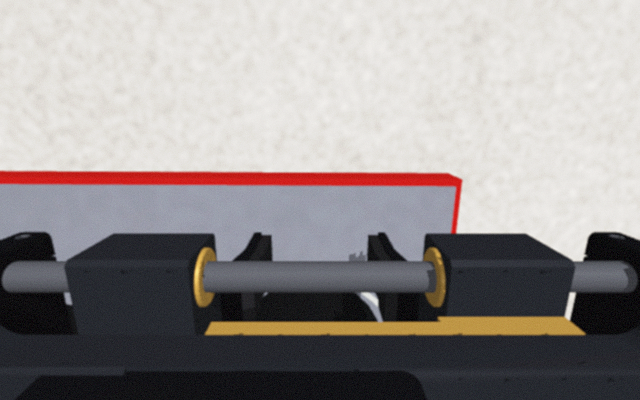

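Call:
send_rows:
  xyz:
    - [-4, 0, 0]
    - [-8, 0, 0]
    - [-12, 0, 0]
    - [-16, 0, 0]
    - [-20, 0, 0]
    - [-24, 0, 0]
    - [-28, 0, 0]
    - [-32, 0, 0]
    - [-36, 0, 0]
    - [-40, 0, 0]
  dr:
    - [0, 0, 0]
    - [0, 0, 0]
    - [0, 0, 0]
    - [0, 0, 0]
    - [0, 0, 0]
    - [0, 0, 0]
    - [0, 0, 0]
    - [0, 0, 0]
    - [0, 0, 0]
    - [0, 0, 0]

```text
time: 3.68
position: [0.6346, -0.1235, 0.0586]
tool_rot: [3.141, 0.042, 0.0]
ft_force: [0.3, 0.1, -0.2]
grip_width: 0.572
grip_force: 0.7
```

```bash
python3 - <<'E'
from h import *
print(locate(get_image('top'),(.595,-.121)))
F=[]
for i in range(4): get_image('side'); s=get_state(); F.append(s['ft_force'])
print(np.round(F,2),s['position'])
E
```

```text
(array([ 0.58693622, -0.13030284]), np.float64(275.4055132641291))
[[-0.13 -0.25  0.79]
 [-0.6  -0.12 -0.07]
 [ 0.1  -0.86  0.58]
 [ 0.68 -0.48  0.62]] [ 0.63491908 -0.12374771  0.05863816]
```

Call:
send_rows:
  xyz:
    - [-0.7, 0, 0]
    - [-1.4, 0, 0]
    - [-2.1, 0, 0]
    - [-2.8, 0, 0]
    - [-3.5, 0, 0]
    - [-4.2, 0, 0]
    - [-4.9, 0, 0]
    - [-5.6, 0, 0]
    - [-6.3, 0, 0]
    - [-7, 0, 0]
  dr:
    - [0, 0, 0]
    - [0, 0, 0]
    - [0, 0, 0]
    - [0, 0, 0]
    - [0, 0, 0]
    - [0, 0, 0]
    - [0, 0, 0]
    - [0, 0, 0]
    - [0, 0, 0]
    - [0, 0, 0]

```text
time: 4.77
position: [0.6279, -0.1237, 0.0585]
tool_rot: [3.141, 0.042, 0.0]
ft_force: [1.0, -0.9, -0.2]
grip_width: 0.574
grip_force: 0.6
```

```bash
python3 - <<'E'
from h import *
F=[]
for i in range(6): im=get_image('top'); s=get_state(); F.append(s['ft_force'])
print(np.round(F,2),s['position'],locate(im,(.595,-.121)))
E
```

```text
[[ 0.9  -0.4   0.02]
 [ 0.    0.53 -0.63]
 [ 0.49 -0.18 -0.16]
 [ 0.19 -0.08 -0.19]
 [-0.66  0.11  0.65]
 [ 0.01  0.29 -0.46]] [ 0.62776798 -0.12373232  0.05851867] (array([ 0.5812795 , -0.13082202]), np.float64(272.3759284890427))
```

Call:
send_rows:
  xyz:
    - [12, 0, 0]
    - [24, 0, 0]
    - [34, -10, 0]
    - [34, -35, 0]
    - [34, -65, 0]
    - [34, -95, 0]
    - [34, -120, 0]
    - [34, -140, 0]
    - [34, -151, 0]
    - [34, -151, 0]
  dr:
    - [0, 0, 0]
    - [0, 0, 0]
    - [0, 0, 0]
    - [0, 0, 0]
    - [0, 0, 0]
    - [0, 0, 0]
    - [0, 0, 0]
    - [0, 0, 0]
    - [0, 0, 0]
    - [0, 0, 0]

```text
time: 5.9
position: [0.6574, 0.0332, 0.0586]
tool_rot: [-3.139, -0.051, 0.0]
ft_force: [-0.6, -0.2, -0.7]
grip_width: 0.57
grip_force: 0.0
```

Call:
send_rows:
  xyz:
    - [-4, 0, 0]
    - [-8, 0, 0]
    - [-12, 0, 0]
    - [-16, 0, 0]
    - [-20, 0, 0]
    - [-24, 0, 0]
    - [-28, 0, 0]
    - [-32, 0, 0]
    - [-36, 0, 0]
    - [-40, 0, 0]
  dr:
    - [0, 0, 0]
    - [0, 0, 0]
    - [0, 0, 0]
    - [0, 0, 0]
    - [0, 0, 0]
    - [0, 0, 0]
    - [0, 0, 0]
    - [0, 0, 0]
    - [0, 0, 0]
    - [0, 0, 0]

```text
time: 6.73
position: [0.6175, 0.0272, 0.0586]
tool_rot: [-3.141, -0.042, -0.0]
ft_force: [0.8, 0.3, -0.4]
grip_width: 0.574
grip_force: 0.4
```

```bash
python3 - <<'E'
from h import *
F=[]
for i in range(6): im=get_image('top'); s=get_state(); F.append([*s['ft_force'],s['grip_force']])
print(np.round(F,2),s['position'],locate(im,(.57,.028)),locate(im,(.58,-.121)))
tomove((.66,.202),.0585)
E
```

```text
[[ 0.29 -0.36 -0.24  0.27]
 [ 0.15  0.39  0.02  0.  ]
 [ 0.14 -0.65  0.16  0.  ]
 [ 0.3  -0.29 -0.12  0.  ]
 [-0.38  0.55  0.01  0.  ]
 [ 0.54  1.45 -0.12  0.  ]] [0.61796481 0.0269768  0.0585603 ] (array([0.5672043 , 0.01964219]), np.float64(268.90655901576315)) (array([ 0.57765464, -0.12654498]), np.float64(121.19409457900808))
pos [0.618  0.027  0.0586] heading deg 1.53 tilt [-0.  0. -1.]
shift [  46.7 -173.8    0. ] turn None
```

Call:
send_rows:
  xyz:
    - [12, 0, 0]
    - [24, 0, 0]
    - [36, -10, 0]
    - [47, -35, 0]
    - [47, -65, 0]
    - [47, -95, 0]
    - [47, -125, 0]
    - [47, -150, 0]
    - [47, -166, 0]
    - [47, -173, 0]
  dr:
    - [0, 0, 0]
    - [0, 0, 0]
    - [0, 0, 0]
    - [0, 0, 0]
    - [0, 0, 0]
    - [0, 0, 0]
    - [0, 0, 0]
    - [0, 0, 0]
    - [0, 0, 0]
    - [0, 0, 0]

```text
time: 7.87
position: [0.6594, 0.2052, 0.0585]
tool_rot: [-3.139, -0.049, 0.001]
ft_force: [-0.6, 0.1, -0.4]
grip_width: 0.575
grip_force: 0.0
```

Call:
send_rows:
  xyz:
    - [-4, 0, 0]
    - [-8, 0, 0]
    - [-12, 0, 0]
    - [-16, 0, 0]
    - [-20, 0, 0]
    - [-24, 0, 0]
    - [-28, 0, 0]
    - [-32, 0, 0]
    - [-36, 0, 0]
    - [-40, 0, 0]
  dr:
    - [0, 0, 0]
    - [0, 0, 0]
    - [0, 0, 0]
    - [0, 0, 0]
    - [0, 0, 0]
    - [0, 0, 0]
    - [0, 0, 0]
    - [0, 0, 0]
    - [0, 0, 0]
    - [0, 0, 0]

```text
time: 8.7
position: [0.62, 0.2006, 0.0586]
tool_rot: [-3.141, -0.042, -0.001]
ft_force: [3.6, 1.7, -2.7]
grip_width: 0.575
grip_force: 2.1
```

```bash
python3 - <<'E'
from h import *
F=[]
for i in range(6): im=get_image('top'); s=get_state(); F.append([*s['ft_force'],s['grip_force']])
cv2.imwrite('pics/t1.png',im[:,:,::-1])
print(np.round(F,2),s['position'],locate(im,(.57,.202)),locate(im,(.57,.02)),locate(im,(.58,-.121)))
E
```

```text
[[ 2.61  1.37 -0.9   1.69]
 [-0.24  1.54 -1.82  0.9 ]
 [ 0.7   1.25  0.29  0.7 ]
 [-0.13  0.44 -0.84  0.51]
 [-0.49  0.77  0.32  0.38]
 [-0.33  0.42 -0.8   0.28]] [0.61970246 0.19998971 0.05840569] (array([0.57105034, 0.19415388]), np.float64(260.6769396386006)) (array([0.56883451, 0.02359804]), np.float64(126.08816224529026)) (array([ 0.57759023, -0.12655673]), np.float64(118.34867743175701))
```

The left canister is the heavy one: about 3.6 N against under 1 N for the others. I'll orbit behind it to push diagonally towards the pad.

Call:
send_rows:
  xyz:
    - [15, 0, 0]
    - [30, 0, 0]
    - [29.5, -8.3, 0]
    - [28.2, -16.6, 0]
    - [25.9, -24.6, 0]
    - [22.8, -32.4, 0]
    - [18.8, -39.7, 0]
    - [14.1, -46.6, 0]
    - [8.6, -52.9, 0]
    - [2.4, -58.6, 0]
  dr:
    - [0, 0, 0]
    - [0, 0, 0]
    - [0, 0, -0.11]
    - [0, 0, -0.22]
    - [0, 0, -0.33]
    - [0, 0, -0.44]
    - [0, 0, -0.55]
    - [0, 0, -0.66]
    - [0, 0, -0.77]
    - [0, 0, -0.88]

```text
time: 9.83
position: [0.6208, 0.2585, 0.0583]
tool_rot: [2.82, 1.383, -0.002]
ft_force: [0.2, 0.5, -0.1]
grip_width: 0.575
grip_force: 0.0
```

```bash
python3 - <<'E'
from h import *
im=save('top','t2.png'); P,_=locate(im,(.572,.2)); print(P)
pad=np.array([.4456,.0346]); u=(P-pad)/np.linalg.norm(P-pad); print('u ang',np.degrees(np.arctan2(u[1],u[0])),'dist',np.linalg.norm(P-pad))
s=get_state(); print(s['joint_positions'].round(2),s['ft_force'].round(1))
tomove(P+u*.055,.0585,np.arctan2(u[1],u[0])); tomove(pad+u*.046,.0585)
cv2.imwrite('pics/t2c.png',cv2.resize(im[130:300,150:410,::-1],None,fx=3,fy=3))
E
```

```text
[0.55782968 0.19415402]
u ang 54.877593422671104 dist 0.19507174794866236
[ 0.04  0.59 -0.65  1.56  0.39  1.12 -1.35] [-1.3  1.6 -0.3]
pos [0.6189 0.2604 0.0582] heading deg 52.65 tilt [-0.002 -0.002 -1.   ]
shift [-34.8 -10.5  -0.2] turn -0.0388
pos [0.6189 0.2604 0.0582] heading deg 52.65 tilt [-0.002 -0.002 -1.   ]
shift [-2.387e+02 -2.600e+00  1.000e-01] turn None
```

View pics/t2c.png

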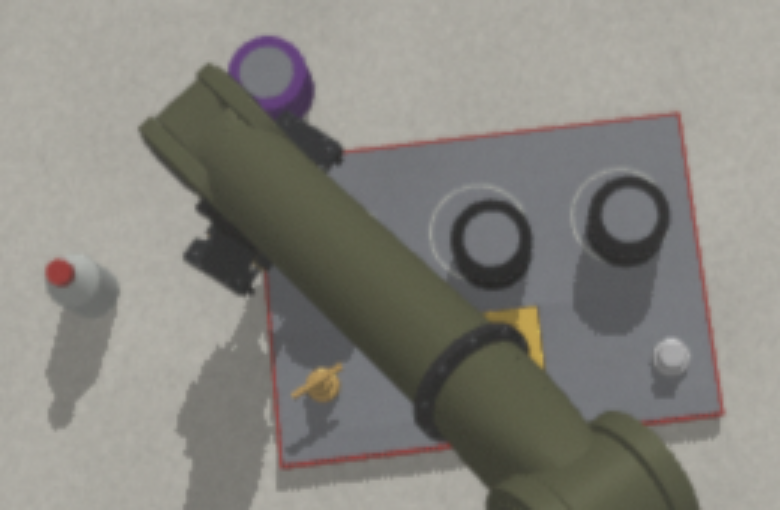

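The arm hides the heavy canister in this view. The other two canisters, valve and cap are undisturbed, so I'll push along tool −x.

Call:
send_rows:
  xyz:
    - [-10, 0, 0]
    - [-20, 0, 0]
    - [-30, 0, 0]
    - [-40, 0, 0]
    - [-50, 0, 0]
    - [-62, 0, 0]
    - [-74, 0, 0]
    - [-86, 0, 0]
    - [-98, 0, 0]
    - [-110, 0, 0]
  dr:
    - [0, 0, 0]
    - [0, 0, 0]
    - [0, 0, 0]
    - [0, 0, 0]
    - [0, 0, 0]
    - [0, 0, 0]
    - [0, 0, 0]
    - [0, 0, 0]
    - [0, 0, 0]
    - [0, 0, 0]

```text
time: 10.72
position: [0.553, 0.171, 0.0586]
tool_rot: [2.825, 1.374, 0.001]
ft_force: [2.6, 2.9, -2.4]
grip_width: 0.575
grip_force: 2.1
```

```bash
python3 - <<'E'
from h import *
im=save('side','s1.png'); s=get_state(); print(s['ft_force'].round(1),s['grip_force'])
u=np.array([.607,.795]);tomove(np.array([.4456,.0346])+u*.048,.0585)
cv2.imwrite('pics/s1c.png',cv2.resize(im[120:320,180:440,::-1],None,fx=3,fy=3))
E
```

```text
[-1.6 -1.1 -1. ] 0.0015566047659376636
pos [0.5514 0.1682 0.0582] heading deg 51.81 tilt [-0.004  0.001 -1.   ]
shift [-1.224e+02 -1.200e+00  1.000e-01] turn None
```

View pics/s1c.png

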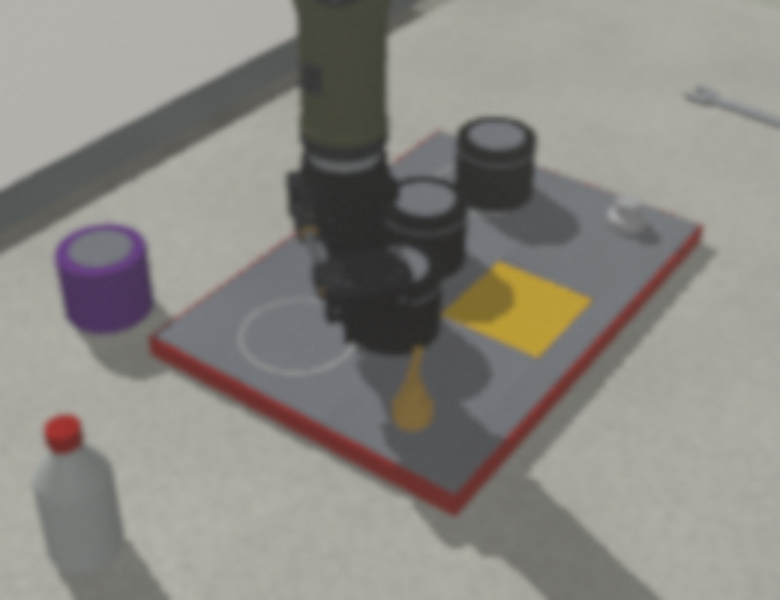

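The canister is riding in the cradle, at about (395,305) in the crop, just short of the pad. I'll carry on.

Call:
send_rows:
  xyz:
    - [-10, 0, 0]
    - [-20, 0, 0]
    - [-30, 0, 0]
    - [-40, 0, 0]
    - [-50, 0, 0]
    - [-58, -0.5, 0]
    - [-66, -1, 0]
    - [-74, -1, 0]
    - [-82, -1, 0]
    - [-90, -1, 0]
  dr:
    - [0, 0, 0]
    - [0, 0, 0]
    - [0, 0, 0]
    - [0, 0, 0]
    - [0, 0, 0]
    - [0, 0, 0]
    - [0, 0, 0]
    - [0, 0, 0]
    - [0, 0, 0]
    - [0, 0, 0]

```text
time: 11.6
position: [0.4968, 0.1017, 0.0587]
tool_rot: [-2.824, -1.376, -0.001]
ft_force: [1.9, 4.0, -0.6]
grip_width: 0.575
grip_force: 2.4
```

Call:
send_rows:
  xyz:
    - [-4, 0, 0]
    - [-8, 0, 0]
    - [-12, 0, 0]
    - [-16, 0, 0]
    - [-20, 0, 0]
    - [-24, 0, 0]
    - [-27, 0, 0]
    - [-30, 0, 0]
    - [-32, 0, 0]
    - [-32, 0, 0]
  dr:
    - [0, 0, 0]
    - [0, 0, 0]
    - [0, 0, 0]
    - [0, 0, 0]
    - [0, 0, 0]
    - [0, 0, 0]
    - [0, 0, 0]
    - [0, 0, 0]
    - [0, 0, 0]
    - [0, 0, 0]

```text
time: 12.43
position: [0.4767, 0.076, 0.0583]
tool_rot: [2.824, 1.375, -0.002]
ft_force: [2.2, 1.7, -1.8]
grip_width: 0.575
grip_force: 1.4
```

```bash
python3 - <<'E'
from h import *
im=save('side','s2.png'); s=get_state(); print(s['ft_force'].round(1),s['grip_force'],s['position'])
cv2.imwrite('pics/s2c.png',cv2.resize(im[120:320,180:440,::-1],None,fx=3,fy=3))
E
```

```text
[ 1.6  0.4 -1.6] 1.1167828077304875 [0.47673333 0.07612037 0.05830852]
```

View pics/s2c.png

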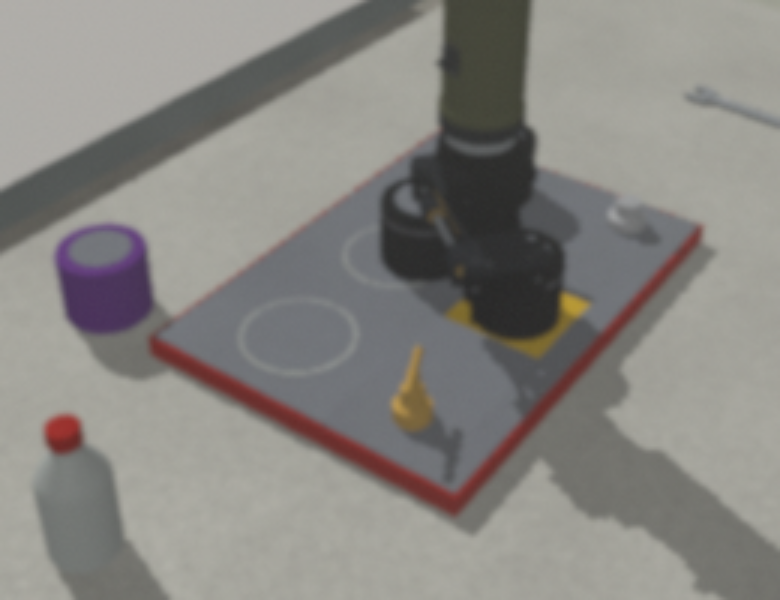

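It's on the pad. I'll back off, lift, and check.

Call:
send_rows:
  xyz:
    - [10, 0, 0]
    - [25, 0, 0]
    - [45, 0, 0]
    - [60, 0, -10]
    - [70, 0, -30]
    - [80, 0, -60]
    - [90, 0, -90]
    - [100, 0, -120]
    - [110, 0, -140]
    - [120, 0, -150]
  dr:
    - [0, 0, 0]
    - [0, 0, 0]
    - [0, 0, 0]
    - [0, 0, 0]
    - [0, 0, 0]
    - [0, 0, 0]
    - [0, 0, 0]
    - [0, 0, 0]
    - [0, 0, 0]
    - [0, 0, 0]

```text
time: 13.32
position: [0.5529, 0.172, 0.2119]
tool_rot: [2.823, 1.374, 0.005]
ft_force: [0.3, 0.7, -0.2]
grip_width: 0.574
grip_force: 0.0
```

Call:
send_rows:
  xyz:
    - [20, -20, 0]
    - [40, -45, 0]
    - [60, -70, 0]
    - [75, -95, 0]
    - [90, -120, 0]
    - [100, -145, 0]
    - [110, -170, 0]
    - [115, -185, 0]
    - [120, -200, 0]
    - [120, -200, 0]
  dr:
    - [0, 0, 0]
    - [0, 0, 0]
    - [0, 0, 0]
    - [0, 0, 0]
    - [0, 0, 0]
    - [0, 0, 0]
    - [0, 0, 0]
    - [0, 0, 0]
    - [0, 0, 0]
    - [0, 0, 0]

```text
time: 14.15
position: [0.4645, 0.3925, 0.2085]
tool_rot: [-2.819, -1.384, 0.002]
ft_force: [-1.2, 0.9, 0.3]
grip_width: 0.574
grip_force: 0.0
```

```bash
python3 - <<'E'
from h import *
im=save('top','t3.png'); b=save('side','s3.png'); s=get_state(); print(s['time'],s['position'])
print(locate(im,(.45,.04),.018),locate(im,(.45,.04),.024),locate(im,(.57,.02)),locate(im,(.58,-.126)))
a=cv2.resize(im[150:300,220:400],(720,600),interpolation=cv2.INTER_CUBIC)
c=cv2.resize(b[170:270,280:400],(720,600),interpolation=cv2.INTER_CUBIC)
cv2.imwrite('pics/f3.png',cv2.resize(np.hstack([a,c]),(800,333))[:,:,::-1])
E
```

```text
14.25 [0.46767566 0.38887375 0.20824268]
(array([0.44801037, 0.03669137]), np.float64(150.16327950788158)) (array([0.445427  , 0.03717756]), np.float64(159.30319492502883)) (array([0.5686931 , 0.02372388]), np.float64(123.75836216839677)) (array([ 0.57756168, -0.12685503]), np.float64(118.72163398692811))
```

View pics/f3.png

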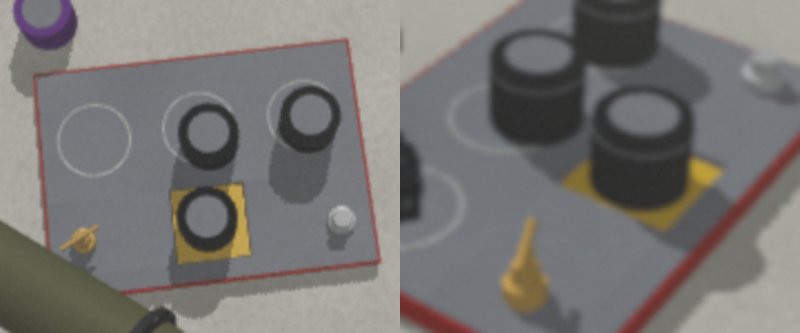

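```bash
python3 -c "
from h import *
print(close_job())"
```

```text
the job is handed in; nothing more can be done
None
```

The left canister was the heavy one. I slid it onto the yellow pad, where the camera puts it upright, about 3 mm off the pad's centre and sunk. The other two were nudged about 15–25 mm, nothing else was disturbed, and the job was handed in at about 14 s; no verdict came back.

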